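# Cover the open steamer stack

### The arm

A 6-joint arm with a two-finger parallel gripper is mounted at the origin on the work surface. World frame = base frame: x ahead of the robot, y to its left, z up, the work surface at z = 0. Lengths are in mm, angles in rad, forces in N, time in s.
With the tool pointing down it reaches from about 300 to 775 mm from the base axis. Payload 14.6 kg.
Tool frame: the origin (TCP) lies between the finger pads; the fingertips stand 25 mm ahead of it and the grasp point (between the pads) lies 6 mm ahead of it; z points along the fingers, y is the line along which they close (so a half turn about z gives the same grasp; the last joint's range is limited). The gripper opens to 94 mm and grips with 3 to 60 N. Pads are 16 mm wide; open, the fingers measure 119 mm over their backs; the gripper's body (75 mm by 177 mm) begins 78 mm behind the grasp point.
Start: joints at [-1.31, 0.3, 1.521, -0, 1.321, -0.067], TCP at [177.071, -520.706, 230.446] pointing down, gripper open.
Joint ranges: [-3.03, 3.03], [-0.79, 2.21], [0.23, 2.52], [-1.04, 4.18], [0, 3.07], [-2.55, 2.55]. Speed limits (rad/s): [2.22, 2.22, 2.57, 3.14, 3.14, 3.14].

### API

Orientations are given as [roll, pitch, yaw] about the fixed x, y, z axes, in that order (R = Rz(yaw) Ry(pitch) Rx(roll)).
In Python, from cell import manip gives the robot as it stands. The module is installed in compiled form; this text tells all that it offers.
- The arm moves only by the tool step_arm, never from a script. Its argument "series" is one flat list of numbers, 5 for each row, row after row: the shift along the world's x, y, z in mm, then the turn about the world's z in rad, then the closure, from 0 (fully open) to 1 (shut). In form: [dx, dy, dz, spin, jaw, dx, dy, dz, spin, jaw, ...]. A call has 1 to 20 rows; each row shifts and turns the commanded pose from where the row before left it; what a row does not reach is not made up. A row lasts 1/8 s, in which the tool goes at most 62.5 mm and 10.7 degrees, less where a joint would pass 70% of its speed; a pose out of reach is approached as far as the arm can. A call is refused whole if a number of a shift passes 62.5 or a number of a turn 0.188, either way. A call with a gripper value outside its range is refused whole. The fingers move at their own pace and stop on an object; "squeeze" is the grip in N (left out, the last holds). Time passes only in rows, so rows that do not move let the fingers close. It gives the time, the measured TCP pose, the force, the opening and the grip force at its end, in the units of the state.
- manip.read_state(): the state, without advancing time (a new reading comes with each control period).
- manip.camera(name): name is "side" or "top"; returns (picture, depth): 400x640x3 uint8, blue, green, red; 400x640 float32, mm along the optical axis (not along the pixel's ray), 0 where there is no reading.
- manip.camera_info(name): a dict with "fovy" (degrees; the focal length in pixels is half the picture's height over the tangent of half this angle, whatever the lens; pixels are square), "cx", "cy" (the principal point, pixels), "k1" (the pictures are not rectified: a ray, as slopes to the right and down, at radius r is drawn at 1 + k1 r^2 times it, then the intrinsics apply), "eye" and "orientation" of the camera in the world. Camera axes: x right, y down, z forward; pixel columns grow to the right and rows downward; lengths in mm; the calibration is good to about 2 mm. A picture is of the moment at which its call begins. camera_info takes no time and is no camera call.
- manip.sign_off(): hands the job in; it is judged then, once.
The state is a dict: "clock": time; "joints": joint angles; "qd": joint speeds; "effort": joint torques, N m; "eef_pos": TCP position; "eef_rot": TCP orientation; "wrist_force": force on the tool from outside, world axes, zero at the start; "moment": the same for the moment, N m; "finger_gap": finger opening in mm; "finger_force": force on a finger pad.
Only numpy, scipy, OpenCV 4.12 (cv2) and the standard library are available. Lean on these libraries where they do the work, as an engineer would, in place of code of your own. Each camera call takes 0.05 s, during which the arm holds its last target. There are 200 camera calls.

### The job

Pick up the bamboo lid lying on the green chopping board by its handle and put it on the open stack of bamboo steamer baskets that stands in the steel pot, centred and level. How high the stack stands is not known: lower the lid gently and keep hold of it until you feel it rest on the top basket's rim, then let go. Leave the other steamer stack, which already has its lid, as it is.

Things in the scene. Friction and masses are not known exactly. Their poses are not given: they have to be found in the camera images.
- lid: Bamboo lid on the green board (10 mm thick): 170 mm disc, 26 mm thick, flat underside; origin at the underside's centre, z up. Above it a dark wooden bar handle along the lid's x axis, over its centre: 86 long, 18 wide (along y), from 34 to 58 mm above the underside, on posts at x = -36 and +36; both long sides free. Handle within 50 degrees of world x. About 0.2 kg.
- pot: Steel pot fixed on the table, 194 mm across, 72 high; loop handles reach 122 mm from its axis along y. Origin: centre of its underside, z up. On its axis stands the open, empty stack of bamboo steamers, 156 mm across, rim wall 10 mm, rigid. The stack's height is not reported: its flat top rim lies 102 to 152 mm above the table.
- covered_lid: Bystander, not to be moved: a lid of the same make, already on another stack of bamboo steamers (156 mm across, 90 mm high) that stands directly on the table without a pot. Origin at the centre of its underside, 90 mm above the table.

How it is judged:
By the outcome, as a careful person would: the job done as asked, in the order asked, and still so for the second after the job is handed in, with the robot touching nothing.
It also fails if it takes over 48 s, if anything falls off the work surface, if the arm or the gripper's body presses on something with over 40 N, if the wrist force passes 120 N, or if a joint passes its speed limit or range.

## Working session

There is one attempt and no reset: what is moved stays moved. The work goes in short steps, Python scripts to look and compute and a tool call to move; the robot and the scene stay as the last step left them, time stands still between calls to the robot, and variables do not carry over. Pictures are saved under pics/ and viewed, at most 10 in all, crops included, and the job is handed in when it is done.

Besides the shell and the picture viewer there is one more tool, called after "Call:" as name(argument=value, ...), one argument or row to a line, values as JSON. step_arm: Moves the arm, as the interface text tells. Its arguments: {"type":"object","properties":{"series":{"type":"array"},"squeeze":{"type":"number"}},"required":["series"]}

```bash
mkdir -p pics; cat > h.py <<'E'
import numpy as np, cv2
from cell import manip
from scipy.spatial.transform import Rotation as R
def cloud(name):
    img,d=manip.camera(name); i=manip.camera_info(name)
    f=200/np.tan(np.radians(i["fovy"])/2)
    K=np.array([[f,0,i["cx"]],[0,f,i["cy"]],[0,0,1]])
    v,u=np.mgrid[0:400,0:640].astype(np.float32)
    n=cv2.undistortPoints(np.stack([u.ravel(),v.ravel()],1)[:,None],K,np.array([i["k1"],0,0,0.]))[:,0]
    p=np.c_[n,np.ones(len(n))]*d.reshape(-1,1)
    o=np.array(i["orientation"]); Rm=o if o.shape==(3,3) else R.from_euler('xyz',o).as_matrix()
    return img,d,(p@Rm.T+np.array(i["eye"])).reshape(400,640,3)
E
python3 - <<'E'
from h import *
ims=[]
for n in("top","side"):
    print(manip.camera_info(n))
    img,d,P=cloud(n); np.savez(n,img=img,d=d,P=P); ims.append(img)
    cv2.imwrite(f"pics/{n}0.png",img)
print(manip.read_state())
E
```

```text
{'fovy': 56.95470152539355, 'cx': 314.6053507345952, 'cy': 196.9951123897647, 'k1': -0.08142966530609697, 'eye': array([466.61166109,  18.98372613, 829.868316  ]), 'orientation': array([-3.06140894,  0.00446667, -1.59841898])}
{'fovy': 46.77838189306524, 'cx': 320.23561128180495, 'cy': 202.6994131460031, 'k1': -0.06324686493230969, 'eye': array([ 477.87429684, -718.25026207,  806.28526197]), 'orientation': array([-2.35546227e+00, -4.72065293e-04, -5.07150910e-02])}
{'clock': 0.1, 'joints': array([-1.30962277e+00,  3.00418568e-01,  1.52148228e+00,  2.95295799e-05,
        1.32069920e+00, -6.66046286e-02]), 'qd': array([-0.00039834, -0.00108074, -0.00180681,  0.00254808,  0.00036458,
        0.00032418]), 'effort': array([ 1.97869012e-03, -5.32643259e+01, -3.53284264e+01,  7.09859957e-02,
        2.35170621e-02, -6.95061954e-05]), 'eef_pos': array([ 177.01819261, -520.52871647,  229.95692729]), 'eef_rot': array([-3.14058939e+00, -9.55878439e-05,  3.27770813e-01]), 'wrist_force': array([-0.21052808, -0.39489181,  0.3001568 ]), 'moment': array([ 0.01212278, -0.0127086 ,  0.0030912 ]), 'finger_force': 0.0, 'finger_gap': 94.09141459083851}
```

View pics/top0.png

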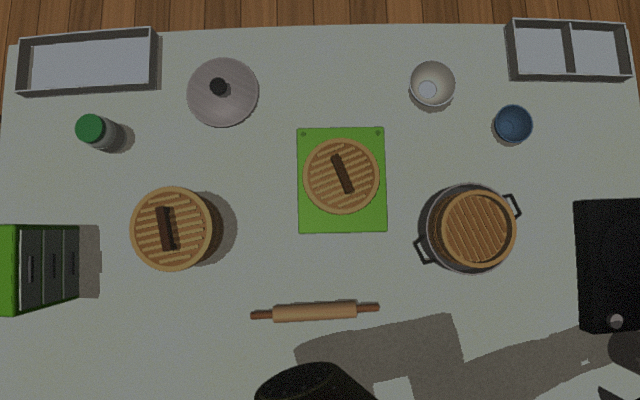

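View pics/side0.png

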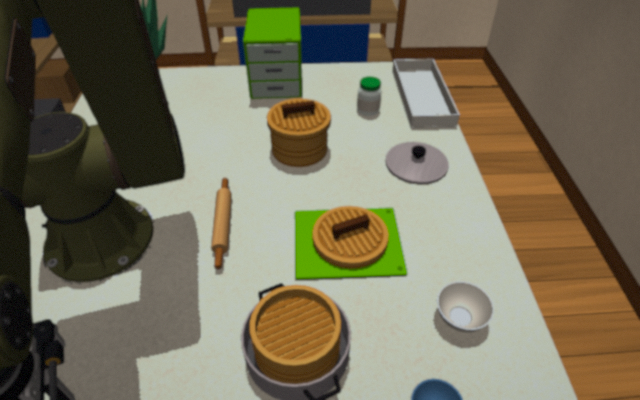

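The top view shows the lid at (341,176) with its handle from (333,155) to (350,193). The open stack is at (478,230) and the covered one at (171,229). Next I'll measure these from depth.

```bash
python3 - <<'E'
from h import *
def circ(p):
    A=np.c_[2*p,np.ones(len(p))]
    for _ in range(6):
        s=np.linalg.lstsq(A,(p**2).sum(1),rcond=None)[0]; r=np.sqrt(s[2]+s[:2]@s[:2])
        e=abs(np.hypot(*(p-s[:2]).T)-r); k=e<max(2.5*np.median(e),1); p=p[k];A=A[k]
    return s[:2],r
def hull(q): return cv2.minEnclosingCircle(q.astype(np.float32)), circ(cv2.convexHull(q.astype(np.float32))[:,0].astype(float))
for n in("top","side"):
    z=np.load(n+".npz");P=z["P"];X,Y,Z=P[...,0],P[...,1],P[...,2];ok=z["d"]>0
    print(n,"table z",np.median(P[120:125,270:280,2] if n=="top" else P[150:160,230:240,2]))
    c=P[176,341] if n=="top" else P[250,345]
    lid=c[:2]; near=ok&(np.hypot(X-lid[0],Y-lid[1])<120)
    h=near&(Z>56)&(Z<80); q=P[h]; print("handle",h.sum(),np.median(q[:,2]),cv2.minAreaRect(q[:,:2].astype(np.float32)))
    m=q[:,:2].mean(0);w,v=np.linalg.eigh(np.cov(q[:,:2].T)); print(m,np.degrees(np.arctan2(v[1,1],v[0,1])))
    l=near&(Z>28)&(Z<44); print("lid",np.median(Z[l]),hull(P[l][:,:2]))
    c=P[230,478] if n=="top" else P[335,295]
    near=ok&(np.hypot(X-c[0],Y-c[1])<150)&(Z>60); zz=Z[near]; hist=np.histogram(zz,np.arange(60,170,4)); print("pot",c,list(zip(hist[1].astype(int),hist[0])))
    top=np.percentile(zz,98); r=near&(Z>top-5); print(top,np.median(Z[r]),hull(P[r][:,:2]))
E
```

```text
top table z -0.13715588073688423
handle 357 67.43200933673745 ((576.1856689453125, -37.19978713989258), (84.90520477294922, 18.181377410888672), 20.874555587768555)
[576.19257907 -36.5867314 ] -158.65371583124434
lid 34.18475558660566 (((576.2434692382812, -37.47233581542969), 84.99559783935547), (array([577.20353223, -37.33288094]), np.float64(83.88880415136916)))
pot [ 449.58625986 -310.82810853   85.84244289] [(np.int64(60), np.int64(125)), (np.int64(64), np.int64(86)), (np.int64(68), np.int64(340)), (np.int64(72), np.int64(316)), (np.int64(76), np.int64(38)), (np.int64(80), np.int64(243)), (np.int64(84), np.int64(2440)), (np.int64(88), np.int64(653)), (np.int64(92), np.int64(113)), (np.int64(96), np.int64(113)), (np.int64(100), np.int64(130)), (np.int64(104), np.int64(377)), (np.int64(108), np.int64(825)), (np.int64(112), np.int64(6)), (np.int64(116), np.int64(0)), (np.int64(120), np.int64(0)), (np.int64(124), np.int64(0)), (np.int64(128), np.int64(0)), (np.int64(132), np.int64(0)), (np.int64(136), np.int64(0)), (np.int64(140), np.int64(0)), (np.int64(144), np.int64(0)), (np.int6
[... 1028 characters left out ...]
t64(194)), (np.int64(100), np.int64(216)), (np.int64(104), np.int64(475)), (np.int64(108), np.int64(1085)), (np.int64(112), np.int64(9)), (np.int64(116), np.int64(0)), (np.int64(120), np.int64(0)), (np.int64(124), np.int64(0)), (np.int64(128), np.int64(0)), (np.int64(132), np.int64(0)), (np.int64(136), np.int64(0)), (np.int64(140), np.int64(0)), (np.int64(144), np.int64(0)), (np.int64(148), np.int64(0)), (np.int64(152), np.int64(0)), (np.int64(156), np.int64(0)), (np.int64(160), np.int64(0)), (np.int64(164), np.int64(0))]
110.40636678881066 108.81390665667311 (((455.5233459472656, -305.5700378417969), 78.83297729492188), (array([ 455.85048351, -305.74932226]), np.float64(77.84921333882197)))
```

Averaging the two cameras, the lid is at about (577.5, -39.5) with yaw 0.357. The stack lies (-123, -264.5) from it, with its rim at about z = 109. I'll move above the handle now.

Call:
step_arm(
  series=[12, 15, 0, 0.01, 0, 25, 30, -3, 0.01, 0, 25, 30, -3, 0.01, 0, 25, 30, -3, 0, 0, 25, 30, -3, 0, 0, 25, 30, -3, 0, 0, 25, 30, -3, 0, 0, 25, 30, -3, 0, 0, 25, 30, -3, 0, 0, 25, 30, -3, 0, 0, 25, 30, -3, 0, 0, 25, 30, -3, 0, 0, 25, 30, -3, 0, 0, 25, 30, -3, 0, 0, 25, 30, -3, 0, 0, 25, 30, -3, 0, 0, 13, 16, 0, 0, 0, 0, 0, 0, 0, 0, 0, 0, 0, 0, 0],
  squeeze=25,
)

```text
clock: 2.48
eef_pos: [576.5, -40.3, 185.6]
eef_rot: [3.142, 0.0, 0.357]
wrist_force: [-0.6, 0.3, -0.5]
finger_gap: 93.9
finger_force: 0.0
```

```bash
python3 - <<'E'
from h import *
s=manip.read_state();print(s["eef_pos"],s["eef_rot"],s["joints"],s["wrist_force"])
img=cloud("side")[0]; cv2.imwrite("pics/s1.png",cv2.resize(img[150:330,220:480],None,fx=2.5,fy=2.5))
E
```

```text
[576.5153409  -40.30216603 185.5823974 ] [3.14151521e+00 1.54123345e-04 3.57434243e-01] [-1.33105655e-01  4.00353534e-01  1.49298352e+00 -1.48580416e-04
  1.24835506e+00  1.08030351e+00] [-0.60246719  0.28431844 -0.45895487]
```

View pics/s1.png

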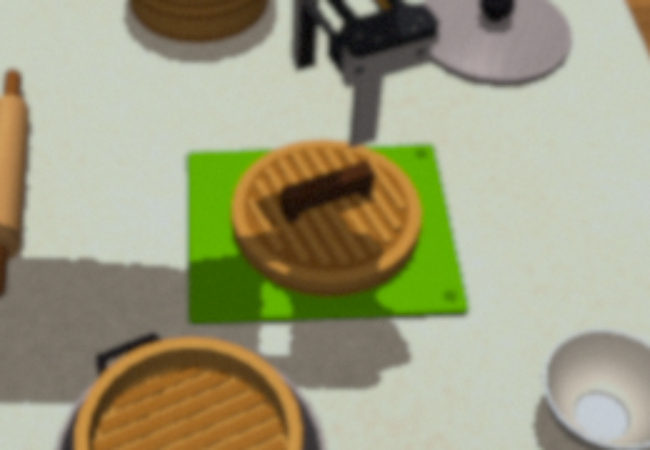

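The crop shows the gripper above and behind the lid, with its handle at about (327,190) and nothing in the way. Next I descend to TCP z of about 66 and close.

Call:
step_arm(
  series=[1, 0.8, -10, 0, 0, 0, 0, -20, 0, 0, 0, 0, -20, 0, 0, 0, 0, -20, 0, 0, 0, 0, -15, 0, 0, 0, 0, -12, 0, 0, 0, 0, -10, 0, 0, 0, 0, -7, 0, 0, 0, 0, -5.5, 0, 0, 0, 0, 0, 0, 0, 0, 0, 0, 0, 0],
)

```text
clock: 3.9
eef_pos: [578.3, -38.9, 66.3]
eef_rot: [3.141, -0.001, 0.358]
wrist_force: [-0.5, -0.6, -0.3]
finger_gap: 94.0
finger_force: 0.0
```

```bash
python3 - <<'E'
from h import *
img=cloud("side")[0]; cv2.imwrite("pics/s2.png",cv2.resize(img[150:330,220:480],None,fx=2.5,fy=2.5))
E
```

```text
(no output)
```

View pics/s2.png

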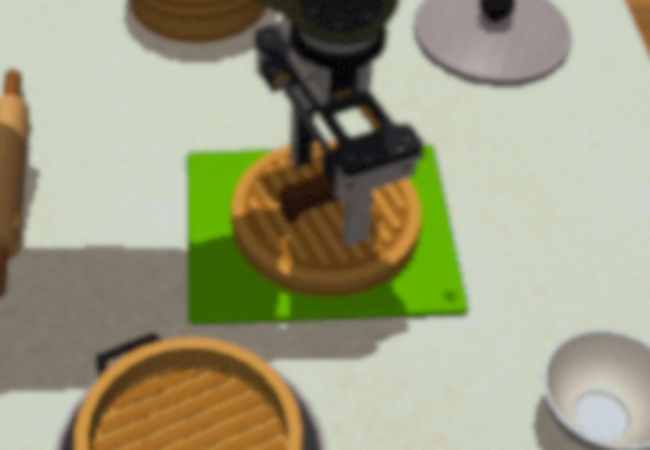

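The fingers straddle the handle, with the near one at about (357,215). Next I close, then lift a little.

Call:
step_arm(
  series=[0, 0, 0, 0, 0.5, 0, 0, 0, 0, 0.6, 0, 0, 0, 0, 0.7, 0, 0, 0, 0, 0.8, 0, 0, 0, 0, 1, 0, 0, 0, 0, 1, 0, 0, 0, 0, 1, 0, 0, 0, 0, 1, 0, 0, 0, 0, 1, 0, 0, 0, 0, 1],
  squeeze=25,
)

```text
clock: 5.2
eef_pos: [578.0, -38.8, 65.9]
eef_rot: [-3.141, 0.0, 0.358]
wrist_force: [-1.2, 1.5, -0.5]
finger_gap: 18.3
finger_force: 25.0
```

Call:
step_arm(
  series=[0, 0, 3, 0, 1, 0, 0, 8, 0, 1, 0, 0, 15, 0, 1, 0, 0, 20, 0, 1, 0, 0, 20, 0, 1, 0, 0, 20, 0, 1, 0, 0, 20, 0, 1, 0, 0, 15, 0, 1, 0, 0, 9, 0, 1, 0, 0, 0, 0, 1, 0, 0, 0, 0, 1, 0, 0, 0, 0, 1],
)

```text
clock: 6.7
eef_pos: [577.9, -38.9, 195.3]
eef_rot: [-3.141, 0.001, 0.358]
wrist_force: [-0.3, -0.0, -2.6]
finger_gap: 18.2
finger_force: 25.0
```

```bash
cat > lid.py <<'E'
from h import *
s=manip.read_state();e=s["eef_pos"];print(e,s["eef_rot"],s["wrist_force"],s["moment"])
for n in("side","top"):
    img,d,P=cloud(n);u=e[2]-56
    k=(d>0)&(np.hypot(P[...,0]-e[0],P[...,1]-e[1])<100)&(P[...,2]>u-6)&(P[...,2]<u+33)
    w=(np.hypot(P[...,0]-e[0],P[...,1]-e[1])<82)&k&(P[...,2]>u+16)
    q=P[w]; c=np.linalg.lstsq(np.c_[q[:,:2]-e[:2],np.ones(len(q))],q[:,2],rcond=None)[0]
    h=cv2.convexHull(P[k][:,:2].astype(np.float32)); print(n,k.sum(),cv2.minEnclosingCircle(h),"tilt",c[:2],"ztop",c[2],"u",u+26)
    cv2.imwrite(f"pics/{n}_{s['clock']:.1f}.png",img)
E
python3 lid.py; ls pics
```

```text
[577.86415927 -38.88368646 195.29875859] [-3.14107700e+00  1.00099427e-03  3.57825413e-01] [-0.28640762 -0.02162943 -2.60186797] [-0.01292231 -0.0095253   0.03622552]
side 3439 ((579.13134765625, -42.306095123291016), 86.55068969726562) tilt [ 0.00452909 -0.00047113] ztop 163.84364998186152 u 165.29875858812292
top 316 ((587.902099609375, -43.53434753417969), 83.79141235351562) tilt [-0.10516613  0.0357484 ] ztop 164.4079020039626 u 165.29875858812292
s1.png
s2.png
side0.png
side_6.7.png
top0.png
top_6.7.png
```

The lid is held level at about 2.6 N and hasn't shifted in the grip. Next I carry it over the stack.

Call:
step_arm(
  series=[-3, -6.5, 0, 0, 1, -6, -13, 0, 0, 1, -11, -24, 0, 0, 1, -14, -30, 0, 0, 1, -14, -30, 0, 0, 1, -14, -30, 0, 0, 1, -14, -30, 0, 0, 1, -14, -30, 0, 0, 1, -14, -30, 0, 0, 1, -11, -24, 0, 0, 1, -6, -13, 0, 0, 1, -2, -4, 0, 0, 1, 0, 0, 0, 0, 1, 0, 0, 0, 0, 1, 0, 0, 0, 0, 1],
)

```text
clock: 8.68
eef_pos: [455.3, -302.9, 195.9]
eef_rot: [-3.142, 0.0, 0.359]
wrist_force: [-0.1, 0.1, -2.3]
finger_gap: 17.7
finger_force: 25.0
```

```bash
python3 lid.py; ls pics
```

```text
[ 455.33458058 -302.91839099  195.93918255] [-3.14155056e+00  5.95643483e-06  3.58583282e-01] [-0.06626291  0.05518056 -2.28784192] [0.02792143 0.0080921  0.06093947]
side 5287 ((457.2351379394531, -306.43560791015625), 85.48731994628906) tilt [ 0.00255358 -0.00088244] ztop 164.2812740874885 u 165.93918255237153
top 3645 ((454.1820983886719, -301.80535888671875), 86.23267364501953) tilt [ 0.00231947 -0.002157  ] ztop 164.09951831809713 u 165.93918255237153
s1.png
s2.png
side0.png
side_6.7.png
side_8.7.png
top0.png
top_6.7.png
top_8.7.png
```

Centring is within 1–2 mm, so I apply x -1, descend fast to about 7 mm above the rim, then slowly.

Call:
step_arm(
  series=[-1, 0, -3, 0, 1, 0, 0, -6, 0, 1, 0, 0, -6, 0, 1, 0, 0, -4, 0, 1, 0, 0, -2, 0, 1, 0, 0, -1, 0, 1, 0, 0, -0.5, 0, 1, 0, 0, 0, 0, 1, 0, 0, 0, 0, 1],
)

```text
clock: 9.9
eef_pos: [454.1, -303.4, 173.6]
eef_rot: [3.141, -0.0, 0.358]
wrist_force: [0.3, 0.8, -2.6]
finger_gap: 17.7
finger_force: 25.0
```

Call:
step_arm(
  series=[0, 0, -0.6, 0, 1, 0, 0, -0.6, 0, 1, 0, 0, -0.6, 0, 1, 0, 0, -0.6, 0, 1, 0, 0, -0.6, 0, 1, 0, 0, 0, 0, 1],
)

```text
clock: 10.65
eef_pos: [454.1, -303.4, 170.4]
eef_rot: [-3.142, 0.0, 0.358]
wrist_force: [-0.8, 0.1, -3.5]
finger_gap: 17.7
finger_force: 25.0
```

Call:
step_arm(
  series=[0, 0, -0.6, 0, 1, 0, 0, -0.6, 0, 1, 0, 0, -0.6, 0, 1, 0, 0, 0, 0, 1],
)

```text
clock: 11.15
eef_pos: [454.1, -303.4, 168.6]
eef_rot: [-3.141, 0.0, 0.358]
wrist_force: [-0.3, 0.9, -3.3]
finger_gap: 17.8
finger_force: 25.0
```

Call:
step_arm(
  series=[0, 0, -0.5, 0, 1, 0, 0, -0.5, 0, 1, 0, 0, 0, 0, 1],
)

```text
clock: 11.52
eef_pos: [454.1, -303.4, 167.6]
eef_rot: [-3.142, 0.0, 0.358]
wrist_force: [0.1, 0.4, -2.8]
finger_gap: 18.0
finger_force: 25.0
```

Call:
step_arm(
  series=[0, 0, -0.5, 0, 1, 0, 0, -0.5, 0, 1, 0, 0, 0, 0, 1],
)

```text
clock: 11.9
eef_pos: [454.0, -303.4, 166.6]
eef_rot: [-3.141, 0.0, 0.358]
wrist_force: [0.3, -0.3, -3.1]
finger_gap: 17.6
finger_force: 25.0
```

Call:
step_arm(
  series=[0, 0, -0.5, 0, 1, 0, 0, -0.5, 0, 1, 0, 0, 0, 0, 1],
)

```text
clock: 12.28
eef_pos: [454.1, -303.4, 165.6]
eef_rot: [-3.142, 0.0, 0.358]
wrist_force: [-0.1, -0.8, -3.2]
finger_gap: 17.6
finger_force: 25.0
```

Call:
step_arm(
  series=[0, 0, -0.5, 0, 1, 0, 0, 0, 0, 1],
)

```text
clock: 12.52
eef_pos: [454.1, -303.4, 165.1]
eef_rot: [-3.142, -0.0, 0.358]
wrist_force: [-0.3, 0.2, -2.8]
finger_gap: 17.7
finger_force: 25.0
```

Call:
step_arm(
  series=[0, 0, -0.5, 0, 1, 0, 0, 0, 0, 1],
)

```text
clock: 12.78
eef_pos: [454.1, -303.4, 164.7]
eef_rot: [3.142, -0.0, 0.358]
wrist_force: [-0.7, 0.4, -2.2]
finger_gap: 17.8
finger_force: 25.0
```

Call:
step_arm(
  series=[0, 0, -0.5, 0, 1, 0, 0, 0, 0, 1],
)

```text
clock: 13.02
eef_pos: [454.2, -303.5, 164.8]
eef_rot: [3.141, -0.0, 0.358]
wrist_force: [-2.8, 1.2, 4.8]
finger_gap: 17.7
finger_force: 25.0
```

Call:
step_arm(
  series=[0, 0, -0.5, 0, 1, 0, 0, 0, 0, 1],
)

```text
clock: 13.28
eef_pos: [454.2, -303.4, 164.7]
eef_rot: [3.141, -0.0, 0.358]
wrist_force: [-5.0, 3.1, 10.0]
finger_gap: 17.8
finger_force: 25.0
```

Contact is clear: the wrist force went from -2.8 N to +10 N at z of about 164.7. I back off 0.5 mm and check the centring while still holding.

Call:
step_arm(
  series=[0, 0, 0.5, 0, 1, 0, 0, 0, 0, 1],
)

```text
clock: 13.52
eef_pos: [454.2, -303.4, 164.8]
eef_rot: [3.141, -0.0, 0.358]
wrist_force: [-3.2, 2.7, 7.6]
finger_gap: 17.9
finger_force: 25.0
```

```bash
python3 lid.py; ls pics
```

```text
[ 454.15156204 -303.44239733  164.75024682] [ 3.14110784e+00 -3.26790783e-04  3.57817836e-01] [-3.16831194  2.71416619  7.64633139] [0.51930983 0.62953154 0.01144314]
side 4984 ((456.0304260253906, -306.5577392578125), 85.77006530761719) tilt [-0.00037377 -0.00590645] ztop 132.93103678387902 u 134.75024682430933
top 3333 ((453.8737487792969, -303.1746826171875), 86.05201721191406) tilt [ 0.00267982 -0.00014435] ztop 132.7954521118612 u 134.75024682430933
s1.png
s2.png
side0.png
side_13.5.png
side_6.7.png
side_8.7.png
top0.png
top_13.5.png
top_6.7.png
top_8.7.png
```

The lid is centred within about 1 mm and level. Release and retreat straight up.

Call:
step_arm(
  series=[0, 0, 0, 0, 0.75, 0, 0, 0, 0, 0.6, 0, 0, 0, 0, 0.5, 0, 0, 0, 0, 0.4, 0, 0, 0, 0, 0.4, 0, 0, 0, 0, 0.4],
)

```text
clock: 14.38
eef_pos: [454.1, -303.4, 164.1]
eef_rot: [3.142, -0.0, 0.358]
wrist_force: [-0.2, 0.2, -0.2]
finger_gap: 56.4
finger_force: 0.0
```

Call:
step_arm(
  series=[0, 0, 3, 0, 0.4, 0, 0, 8, 0, 0.4, 0, 0, 15, 0, 0.4, 0, 0, 20, 0, 0.4, 0, 0, 25, 0, 0.4, 0, 0, 25, 0, 0.4, -20, 20, 20, 0, 0.4, -30, 30, 10, 0, 0.4, -30, 30, 0, 0, 0.4, -30, 30, 0, 0, 0.4, -10, 10, 0, 0, 0.4, 0, 0, 0, 0, 0.4, 0, 0, 0, 0, 0.4],
)

```text
clock: 16.0
eef_pos: [334.7, -184.0, 290.4]
eef_rot: [3.141, -0.0, 0.358]
wrist_force: [-0.2, -0.4, -0.1]
finger_gap: 56.4
finger_force: 0.0
```

```bash
python3 - <<'E'
from h import *
print(manip.read_state()["eef_pos"])
img,d,P=cloud("side"); cv2.imwrite("pics/fin.png",img)
k=(d>0)&(np.hypot(P[...,0]-455,P[...,1]-305)<0)
for n in("side","top"):
    img,d,P=cloud(n); r=np.hypot(P[...,0]-455,P[...,1]+304)
    k=(d>0)&(r<100)&(P[...,2]>112)&(P[...,2]<140); q=P[k&(P[...,2]>124)]
    c=np.linalg.lstsq(np.c_[q[:,:2]-[455,-304],np.ones(len(q))],q[:,2],rcond=None)[0]
    print(n,cv2.minEnclosingCircle(cv2.convexHull(P[k][:,:2].astype(np.float32))),c)
E
```

```text
[ 334.68592332 -184.03424613  290.35006796]
side ((455.7236022949219, -306.4992980957031), 86.00108337402344) [-7.34740438e-04  4.00778085e-03  1.32937325e+02]
top ((453.5804138183594, -303.4287414550781), 86.00614166259766) [ 3.40660915e-04 -2.10774845e-03  1.32973873e+02]
```

View pics/fin.png

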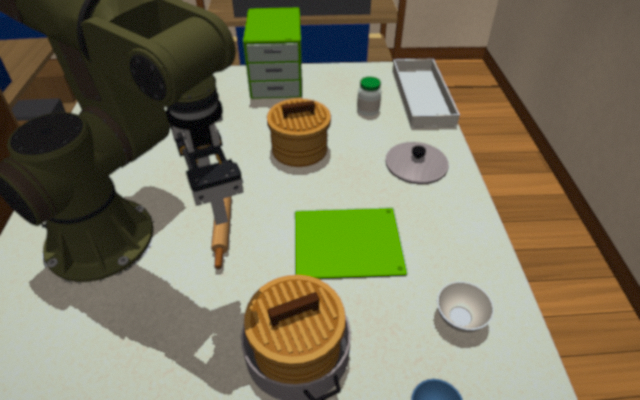

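The lid sits on the stack at (295,325), centred and level. The covered stack at (299,130) is unchanged and the arm is clear.

```bash
python3 -c "
from cell import manip; print(manip.sign_off())"
```

```text
the job is handed in; nothing more can be done
None
```

The lid is on the open steamer stack, level and centred to about 1 mm by the cameras, released only after I felt it rest on the rim; the other stack was left alone, and the job was handed in at about 16 s.

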